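# Pry open the tin and clip the extension bar into the sloping holder

### The arm

A 7-joint arm with a two-finger parallel gripper is mounted at the origin on the work surface. World frame = base frame: x ahead of the robot, y to its left, z up, the work surface at z = 0. Lengths are in m, angles in rad, forces in N, time in s.
With the tool pointing down it reaches from about 0.4 to 0.875 m from the base axis. Payload 4.4 kg.
Tool frame: the origin (TCP) lies midway between the tips of the shut fingers; the grasp point (between the pads) lies 19 mm behind it; z points along the fingers, y is the direction in which the jaws open and shut (so a half turn about z gives the same grasp; the last joint's range is limited). The gripper opens to 85 mm and grips with 20 to 120 N. Pads are 22 mm wide; open, the fingers measure 114 mm over their backs; the gripper's body (76 mm by 85 mm) begins 54 mm behind the grasp point. The pads swing forward as they close: fully open they stand 13 mm farther back than shut.
Start: joints at [-0.066, 0.628, 0.038, 1.517, -0.027, 0.996, -0.02], TCP at [0.65, 0, 0.231] pointing down, gripper open.
Joint ranges: [-3.06, 3.06], [-0.37, 2.12], [-1.25, 1.32], [0.18, 2.47], [-1.1, 4.24], [0.23, 1.98], [-2.94, 2.94]. Speed limits (rad/s): [2.57, 2.57, 3.14, 3.14, 3.14, 3.14, 3.14].

### API

Orientations are given as a rotation vector (axis times angle).
In Python, from rig import robot gives the robot as it stands.
- The arm moves only by the tool move_arm, never from a script. Its argument "series" is a list that holds one entry, the list of rows, each a list of 7 numbers: the turn, a rotation vector about the world's x, y, z in rad, then the shift along the world's x, y, z in mm, then the closure in counts, from 0 (fully open) to 255 (shut). In form: [[[rx, ry, rz, x, y, z, fingers], ...]]. A call has 1 to 8 rows; each row is the pose to reach, as a shift and turn from the pose commanded when the call began; what a row does not reach only later rows make up. A row lasts 1/10 s, in which the tool goes at most 50 mm and 8.59 degrees, less where a joint would pass 70% of its speed; a pose out of reach is approached as far as the arm can. A call with a gripper value outside its range is refused whole. The fingers move at their own pace and stop on an object; "force" is the grip in N (left out, the last holds). Time passes only in rows, so rows that repeat a pose let the fingers close. It gives the time, the measured TCP pose, the force and the opening at its end, in the units of the state.
- robot.get_obs(): the state, without advancing time (a new reading comes with each control period).
- robot.camera(name): name is "scene" or "side" or "wrist"; returns a dict with "frame" (480x640x3 uint8, red, green, blue), "camera_matrix" (3x3 intrinsics, pixels), "origin" and "orientation" of the camera in the world. Camera axes: x right, y up, looking along -z (the intrinsics and any distortion apply to the point x, -y, -z); pixel columns grow to the right and rows downward; lengths in m; the calibration is good to about 2 mm. A picture is of the moment at which its call begins. There is no depth.
- robot.hand_in(): hands the job in, once; it reports no verdict.
The state is a dict: "time": time; "joints": joint angles; "dq": joint speeds; "joint_torque": joint torques, N m; "tool_pos": TCP position; "tcp_rot": TCP orientation; "wrist_force": force on the tool from outside, world axes, zero at the start; "wrist_torque": the same for the moment, N m; "width": finger opening in m.
Only numpy, scipy, OpenCV 4.12 (cv2) and the standard library are available. Lean on these libraries where they do the work, as an engineer would, in place of code of your own. Each camera call takes 0.05 s, during which the arm holds its last target. There are 200 camera calls.

### The job

Use the scraper's thin blade to lever open the clear lid of the tin until it stands up on its own, then lay the scraper flat on the bench. Take the steel extension bar out of the tin and push it down past the sprung jaw of the sloping holder until it sits fully home in the fork clip, lying along the slope with the jaw closed over it. Leave the lid open and everything else where it is.

Things in the scene. Friction and masses are not known exactly. Their poses are not given: they have to be found in the camera images.
- scraper: Loose scraper lying on the bench, blade roughly away from the robot: wooden handle 90 x 24 x 22 mm (x, y, z), thin steel blade 60 mm long, 32 wide, 2.5 thick, running on from its +x end at mid height (11 mm above the underside). Origin: centre of the handle's underside; x towards the blade. Balances 25 mm ahead of the origin.
- blade_tip (a point): Middle of the blade's front edge, 105 mm ahead of the scraper's origin and 11 mm above its underside.
- tin: Grey metal tin fixed to the bench, left or right of the middle (the holder is on the other side): 150 x 90 x 45 mm high, walls 5, floor 4. Origin: centre of its underside; x away from the robot. Two black saddles inside (40 mm either side of the centre along x, 12 mm thick, cheeks up to 29 mm above the bench) carry the bar along x.
- notch (a point): Middle of the pry notch in the outer face of the tin's front wall, 40 mm above the bench. The notch is 52 mm wide and 10 mm high, from 35 mm above the bench up to the lid's underside.
- lid (a joint): Angle of the tin's flat clear lid (150 x 90 x 5 mm, grey rim, flush with the tin's walls, no handle), rad: 0 shut, 1.57 upright, 1.9 stop. It hinges on the tin's far (+x) edge and stays wherever it is left.
- lid_hinge (a point): Middle of the lid's hinge axis (along the tin's y), 75 mm beyond the tin's origin and 45 mm above the bench.
- lid_edge (a point): Middle of the lower front edge of the lid, 150 mm from the hinge; moves with the lid.
- bar: Loose steel extension bar, 190 g: a round shaft 16 mm in diameter and 120 mm long along x, with a 9 mm square stub 10 mm long at its +x end. It starts in the tin, under the lid, seen through it. Origin: on the underside of the shaft, at mid length.
- bar_mid (a point): Centre of the shaft: middle of its length, on its axis. In the shut tin it lies 28 mm above the bench.
- holder: Sloping wooden holder fixed to the bench, 200 x 120 mm; its board slopes at 25 degrees and rises away from the robot. On it stands the clip: two equal forks, each 20 mm wide, 35 mm up and down the slope from its middle, so that fingers fit between them. Origin: centre of its underside.
- clip_seat (a point): Where the shaft's centre lies when home in the clip: 38 mm above the board, 94 mm above the bench. Axes: x up the slope, along the bar; y left; z square out of the board: push along -z, starting above z = +38 mm. Fixed prongs: inner face y = -10, flared out above z = +12. Floor z = -8. A foot stop at x = -66 keeps the bar from sliding down.
- jaw (a joint): Angle of the sprung steel jaw on the clip's +y side (one jaw serves both forks), rad: 0 closed, grows as it is pushed aside to +y; the bar pushes it to about 0.12 on its way in, with some 10 N. Its noses overhang the bar 9 mm above the bar's axis and reach in to y = +2.5 mm of the seat; ramps above them open to y = +11 at z = +29.
- spanner: Bystander: steel spanner, 170 mm, lying on the bench. Origin: centre of underside.
- driver: Bystander: screwdriver, 190 mm, lying on the bench. Origin: centre of underside.
- socket: Bystander: steel socket, 30 mm wide, 35 mm high, upright. Origin: centre of underside.
- tape: Bystander: black ring of tape, 64 mm wide, 22 mm high. Origin: centre of underside.
- jar: Bystander: small jar, 60 mm wide, 70 mm high. Origin: centre of underside.
- spray: Bystander: can, 60 mm wide, 190 mm high. Origin: centre of underside.
- oil: Bystander: oil bottle, 56 mm wide, 140 mm high. Origin: centre of underside.
- lamp_tube (a point): Middle of a white lamp tube (24 mm thick, 140 mm long across the slope, 235 mm above the bench) fixed to the holder by a post at its back. It hangs 16 mm beyond the clip seat, so a gripper coming straight down would hit it: come from the robot's side, tilted square to the board.
Mind the look-alikes: they are no part of the job. There is more than one size of the holder; the job needs the smaller.

How it is judged:
By the outcome, as a careful person would: the job done as asked, in the order asked, and still so for the second after the job is handed in, with the robot touching nothing.
It also fails if it takes over 64 s, if anything falls off the work surface, if the arm or the gripper's body presses on something with over 40 N, if the wrist force passes 120 N, or if a joint passes its speed limit or range.

## Working session

There is one attempt and no reset: what is moved stays moved. The work goes in short steps, Python scripts to look and compute and a tool call to move; the robot and the scene stay as the last step left them, time stands still between calls to the robot, and variables do not carry over. Pictures are saved under pics/ and viewed, about 8 in all and at most 12, crops included, and the job is handed in when it is done.

Besides the shell and the picture viewer there is one more tool, called after "Request:" as name(argument=value, ...), one argument or row to a line, values as JSON. move_arm: Moves the arm, as the interface text tells. Its arguments: {"type":"object","properties":{"series":{"type":"array"},"force":{"type":"number"}},"required":["series"]}

```bash
ls; mkdir -p pics; cat > h.py <<'E'
from rig import robot
import numpy as np, cv2
from scipy.spatial.transform import Rotation as R
def cam(n):
    c=robot.camera(n); return c
def Rm(o):
    o=np.array(o,float)
    if o.shape==(3,3): return o
    return R.from_rotvec(o).as_matrix() if o.size==3 else R.from_quat(o).as_matrix()
def proj(c,P):
    P=np.atleast_2d(P); q=(P-np.array(c["origin"]))@Rm(c["orientation"])
    q=q*[1,-1,-1]; K=np.array(c["camera_matrix"]); u=q@K.T
    return u[:,:2]/u[:,2:]
def ray(c,uv):
    K=np.array(c["camera_matrix"]); uv=np.atleast_2d(uv).astype(float)
    d=np.c_[uv,np.ones(len(uv))]@np.linalg.inv(K).T*[1,-1,-1]
    return d@Rm(c["orientation"]).T
def onz(c,uv,z):
    d=ray(c,uv); o=np.array(c["origin"]); return o+d*((z-o[2])/d[:,2])[:,None]
def tri(c1,p1,c2,p2):
    A=np.zeros((3,3));b=np.zeros(3)
    for c,p in((c1,p1),(c2,p2)):
        d=ray(c,p)[0]; d/=np.linalg.norm(d); M=np.eye(3)-np.outer(d,d); A+=M; b+=M@np.array(c["origin"])
    return np.linalg.solve(A,b)
def save(c,name): cv2.imwrite("pics/"+name,cv2.cvtColor(c["frame"],cv2.COLOR_RGB2BGR))
E
python3 - <<'E'
from h import *
import pickle
cs={}
for n in("scene","side","wrist"):
    c=cam(n); cs[n]=c; save(c,n+"0.png"); print(n,[k for k in c],c["origin"],c["orientation"],c["camera_matrix"])
pickle.dump(cs,open("c0.pkl","wb"))
print(robot.get_obs())
E
```

```text
pics
scene ['frame', 'camera_matrix', 'origin', 'orientation'] [ 1.29691204 -0.39762828  0.75802966] [0.87599279 0.54627049 1.02717811] [[551.47344648   0.         323.66329173]
 [  0.         551.47344648 235.11787742]
 [  0.           0.           1.        ]]
side ['frame', 'camera_matrix', 'origin', 'orientation'] [-0.06355184  0.60119615  0.78194577] [ 0.4202447  -1.09691336 -2.1746434 ] [[465.07947602   0.         316.65207573]
 [  0.         465.07947602 238.69367928]
 [  0.           0.           1.        ]]
wrist ['frame', 'camera_matrix', 'origin', 'orientation'] [0.6509729  0.08563233 0.37313742] [-0.33401381  0.00254016  0.00039411] [[412.31210261   0.         325.50877115]
 [  0.         412.31210261 246.61042294]
 [  0.           0.           1.        ]]
{'time': 0.15, 'joints': array([-0.06579914,  0.62914071,  0.03848504,  1.51808608, -0.02699777,
        0.99630441, -0.02001506]), 'dq': array([ 9.08507386e-04, -1.50506489e-03,  3.04122847e-04, -2.45796440e-03,
       -4.46548943e-05,  8.22198251e-04,  8.83809312e-04]), 'joint_torque': array([ 2.19518879e-03, -5.63800478e+01,  1.22790758e+00, -1.93650573e+01,
        1.11919764e-02,  7.40401709e-03, -1.44664841e-05]), 'tool_pos': array([6.49551914e-01, 1.13101111e-05, 2.30613155e-01]), 'tcp_rot': array([-2.22079401e+00, -2.22069814e+00,  1.60837361e-03]), 'wrist_force': array([ 0.15455573, -0.0966884 , -0.24097707]), 'wrist_torque': array([-0.00999324, -0.00463349,  0.00372963]), 'width': 0.08532624841047783}
```

View pics/scene0.png

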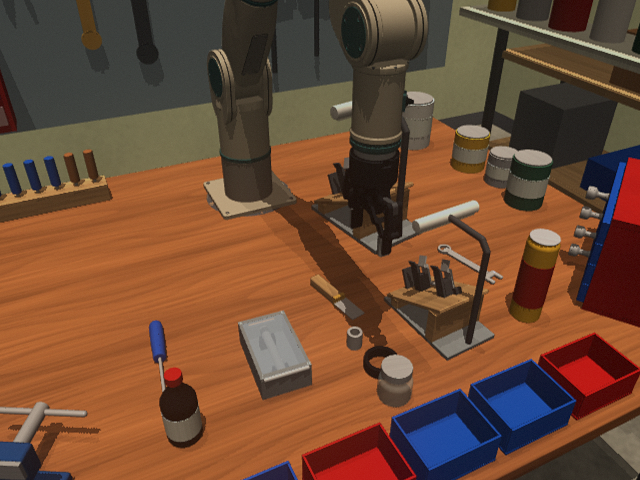

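View pics/side0.png

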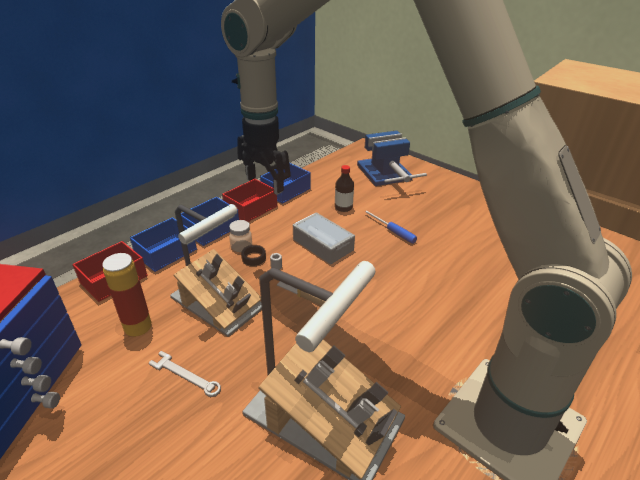

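```bash
python3 - <<'E'
from h import *
import pickle
cs=pickle.load(open("c0.pkl","rb"))
f=cs["scene"]["frame"][235:405,230:500]
cv2.imwrite("pics/s1.png",cv2.cvtColor(cv2.resize(f,None,fx=2.96,fy=2.96,interpolation=cv2.INTER_CUBIC),cv2.COLOR_RGB2BGR))
for uv in [(322,282),(360,315),(275,350),(440,310),(360,215)]: print(uv,onz(cs["scene"],[uv],0.02))
c=cs["side"]
for uv in [(324,236),(217,290),(325,410)]: print(uv,onz(c,[uv],0.02))
E
```

```text
(322, 282) [[0.46266345 0.00370438 0.02      ]]
(360, 315) [[0.58940882 0.0264499  0.02      ]]
(275, 350) [[ 0.6054817  -0.16055686  0.02      ]]
(440, 310) [[0.6456609  0.17844435 0.02      ]]
(360, 215) [[0.25801528 0.20942743 0.02      ]]
(324, 236) [[ 0.62244777 -0.17610208  0.02      ]]
(217, 290) [[0.66124585 0.16078243 0.02      ]]
(325, 410) [[0.25889057 0.22218793 0.02      ]]
```

View pics/s1.png

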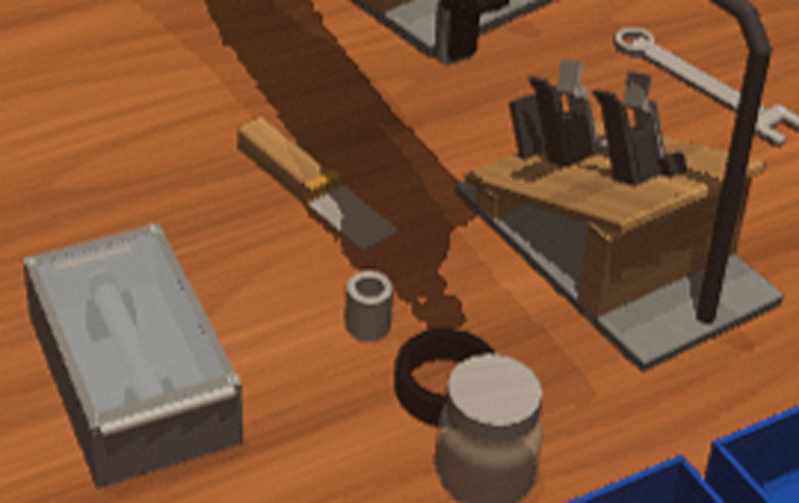

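View pics/wrist0.png

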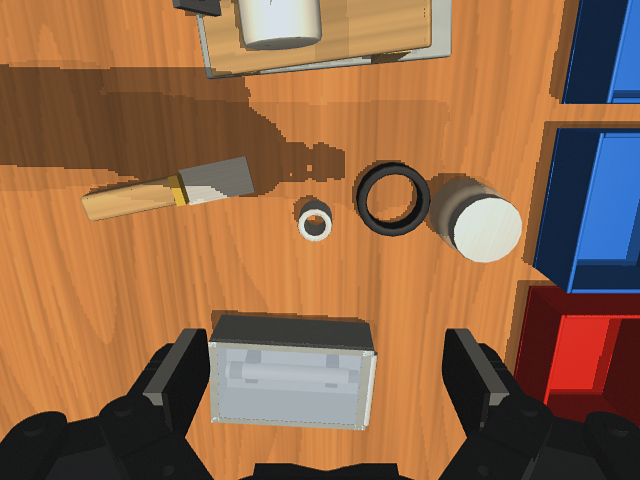

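```bash
python3 - <<'E'
from h import *
import pickle
np.set_printoptions(precision=4,suppress=True)
cs=pickle.load(open("c0.pkl","rb"))
c=cs["wrist"]; s=cs["scene"]
L=onz(c,[(210,343),(374,352),(366,429),(211,421)],0.05); print("lid",L,L.mean(0),[np.linalg.norm(L[i]-L[(i+1)%4]) for i in range(4)])
S=lambda x,y:(230+x/2.96,235+y/2.96)
L2=onz(s,[S(26,262),S(157,228),S(238,380),S(100,430)],0.05); print("lid scene",L2,L2.mean(0))
# scraper
T=onz(c,[(246,157),(254,190)],0.012); Hn=onz(c,[(82,197),(91,220)],0.02)
print("tip",T,T.mean(0),np.linalg.norm(T[0]-T[1]),"hend",Hn,Hn.mean(0))
j=onz(c,[(178,177),(187,203)],0.02); print("joint",j,j.mean(0))
T2=onz(s,[S(395,230),S(362,250)],0.012);print("tip scene",T2,T2.mean(0))
# holder plate scene corners
P=onz(s,[S(459,186),S(643,367),S(782,297)],0.003); print("holder far plate",P,np.linalg.norm(P[0]-P[1]),np.linalg.norm(P[1]-P[2]))
d=cs["side"]
P=onz(d,[(172,297),(232,331),(262,303)],0.003);print("side far",P,np.linalg.norm(P[0]-P[1]),np.linalg.norm(P[1]-P[2]))
P=onz(d,[(245,412),(366,478),(403,412)],0.003);print("near",P,np.linalg.norm(P[0]-P[1]),np.linalg.norm(P[1]-P[2]))
P=onz(c,[(208,78),(450,55)],0.003);print(P)
f=cv2.resize(d["frame"][180:340,150:370],None,fx=3.6,fy=3.6,interpolation=cv2.INTER_CUBIC)
cv2.imwrite("pics/d1.png",cv2.cvtColor(f,cv2.COLOR_RGB2BGR))
E
```

```text
lid [[ 0.5458 -0.1188  0.05  ]
 [ 0.6943 -0.128   0.05  ]
 [ 0.6898 -0.2156  0.05  ]
 [ 0.5387 -0.2062  0.05  ]] [ 0.6171 -0.1671  0.05  ] [np.float64(0.14878037540968966), np.float64(0.08774260610604935), np.float64(0.15139217029655633), np.float64(0.08773408429667173)]
lid scene [[ 0.5412 -0.2061  0.05  ]
 [ 0.5472 -0.1196  0.05  ]
 [ 0.6892 -0.1271  0.05  ]
 [ 0.6898 -0.2124  0.05  ]] [ 0.6169 -0.1663  0.05  ]
tip [[0.5815 0.0421 0.012 ]
 [0.5867 0.0133 0.012 ]] [0.5841 0.0277 0.012 ] 0.02923395807865935 hend [[ 0.4378  0.0087  0.02  ]
 [ 0.4418 -0.0121  0.02  ]] [ 0.4398 -0.0017  0.02  ]
joint [[0.5236 0.0261 0.02  ]
 [0.5288 0.0034 0.02  ]] [0.5262 0.0148 0.02  ]
tip scene [[0.5787 0.0406 0.012 ]
 [0.5866 0.0109 0.012 ]] [0.5827 0.0258 0.012 ]
holder far plate [[0.5489 0.1099 0.003 ]
 [0.7482 0.1234 0.003 ]
 [0.7369 0.243  0.003 ]] 0.1997180703242198 0.1201795507438037
side far [[0.7357 0.2398 0.003 ]
 [0.547  0.2094 0.003 ]
 [0.5644 0.1056 0.003 ]] 0.19111494196345769 0.10530851819383549
near [[0.3721 0.3192 0.003 ]
 [0.1317 0.261  0.003 ]
 [0.1568 0.1167 0.003 ]] 0.24732486761904635 0.14638437311016025
[[0.5522 0.1057 0.003 ]
 [0.7518 0.1231 0.003 ]]
```

View pics/d1.png

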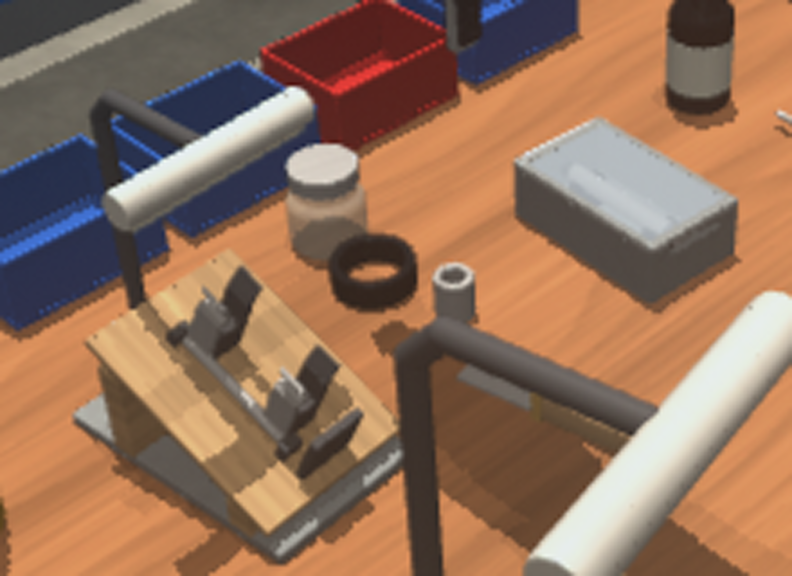

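Request:
move_arm(
  series=[
    [[0, 0, 0.15, -40, 4, 0, 0], [0, 0, 0.3, -80, 8, 0, 0], [0, 0, 0.45, -110, 12, 0, 0], [0, 0, 0.6, -143, 12, -20, 0], [0, 0, 0.75, -143, 12, -40, 0], [0, 0, 0.9, -143, 12, -60, 0], [0, 0, 1.05, -143, 12, -80, 0], [0, 0, 1.19, -143, 12, -90, 0]],
  ],
)

```text
time: 0.95
tool_pos: [0.506, 0.0119, 0.1398]
tcp_rot: [-0.585, -3.084, 0.001]
wrist_force: [-0.6, 0.4, 0.4]
width: 0.0852
```

Request:
move_arm(
  series=[
    [[0, 0, 0.145, 0, 0, 0, 0], [0, 0, 0.29, 0, 0, 0, 0], [0, 0, 0.43, 0, 0, 0, 0], [0, 0, 0.576, 0, 0, 0, 0], [0, 0, 0.576, 0, 0, 0, 0]],
  ],
)

```text
time: 1.45
tool_pos: [0.5069, 0.0118, 0.1411]
tcp_rot: [0.306, -3.126, -0.001]
wrist_force: [0.0, -0.7, -0.3]
width: 0.0856
```

```bash
python3 - <<'E'
from h import *
o=robot.get_obs(); print(o["time"],o["tool_pos"],Rm(o["tcp_rot"]).round(3).tolist(),o["joints"].round(2))
c=cam("wrist"); save(c,"w1.png"); print(proj(c,[[0.5835,0.027,0.012],[0.4398,-.0017,.02],[0.542,-0.1626,0.05]]))
f=c["frame"].astype(int)
E
```

```text
1.45 [0.5068809  0.0118248  0.14105753] [[-0.981, -0.194, -0.001], [-0.194, 0.981, 0.0], [0.0, 0.001, -1.0]] [ 0.22  0.59 -0.43  1.99  0.4   0.64  1.29]
[[324.41752939 331.51655485]
 [323.727326   129.34270383]
 [ 28.54623404 251.21205782]]
```

View pics/w1.png

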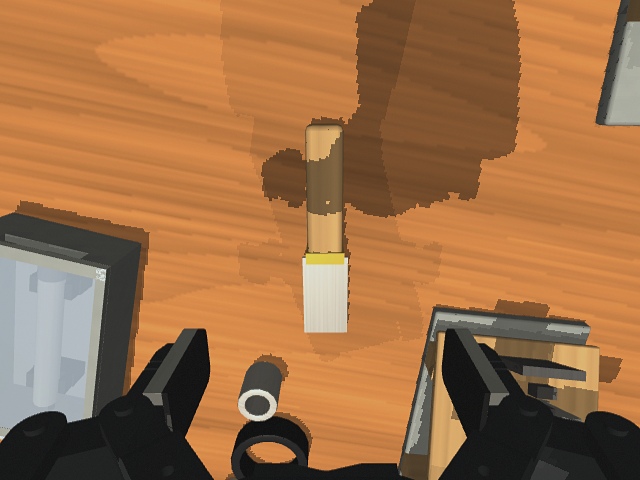

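Request:
move_arm(
  series=[
    [[0, 0, 0, 0, 0, -45, 0], [0, 0, 0, 0, 0, -90, 0], [0, 0, 0, 0, 0, -125, 0], [0, 0, 0, 0, 0, -134, 0], [0, 0, 0, 0, 0, -134, 200], [0, 0, 0, 0, 0, -134, 200], [0, 0, 0, 0, 0, -134, 200], [0, 0, 0, 0, 0, -134, 200]],
  ],
  force=100,
)

```text
time: 2.3
tool_pos: [0.5081, 0.0119, 0.0088]
tcp_rot: [-0.305, 3.124, -0.0]
wrist_force: [-0.5, 0.2, -0.0]
width: 0.0282
```

Request:
move_arm(
  series=[
    [[0, 0, 0, 0, 0, 0, 200], [0, 0, 0, 0, 0, 0, 200], [0, 0, 0, 0, 0, 0, 200], [0, 0, 0, 0, 0, 0, 200]],
  ],
)

```text
time: 2.7
tool_pos: [0.5081, 0.0119, 0.0091]
tcp_rot: [-0.305, 3.124, -0.001]
wrist_force: [-1.7, -0.9, 10.3]
width: 0.0209
```

Request:
move_arm(
  series=[
    [[0, 0, 0, 0, 0, 2, 200], [0, 0, 0, 0, 0, 2, 200], [0, 0, 0, 0, 0, 20, 200], [0, 0, 0, 0, 0, 50, 200], [0, 0, 0, 0, 0, 80, 200], [0, 0, 0, 0, 0, 100, 200], [0, 0, 0, 0, 0, 100, 200]],
  ],
)

```text
time: 3.4
tool_pos: [0.5088, 0.0121, 0.1097]
tcp_rot: [-0.305, 3.122, -0.0]
wrist_force: [0.7, 0.4, -1.5]
width: 0.0214
```

```bash
python3 - <<'E'
from h import *
o=robot.get_obs(); print(o["time"],o["tool_pos"],o["width"],o["wrist_force"],o["wrist_torque"])
a=cam("wrist")["frame"]; s=cam("side"); import pickle
tp=o["tool_pos"]; print(proj(s,[tp]))
u,v=proj(s,[tp])[0].astype(int); f=s["frame"][max(v-110,0):v+110,max(0,u-110):u+110]
im=np.hstack([cv2.resize(a,(400,300)),cv2.resize(f,(400,300))]); cv2.imwrite("pics/w2.png",im[:,:,::-1])
E
```

```text
3.4 [0.50876492 0.01208497 0.10972281] 0.02138756715014558 [ 0.65683321  0.42881259 -1.47793592] [-0.04150441  0.0142877  -0.01082802]
[[306.21199934 260.09551585]]
```

View pics/w2.png

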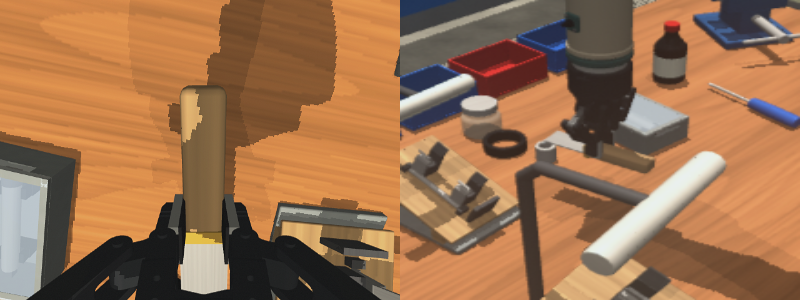

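Request:
move_arm(
  series=[
    [[0, 0, -0.06, -20, -40, 0, 200], [0, 0, -0.12, -40, -80, 0, 200], [0, 0, -0.18, -63, -120, 0, 200], [0, 0, -0.25, -63, -150, 0, 200], [0, 0, -0.25, -63, -169, 0, 200], [0, 0, -0.25, -63, -169, -40, 200], [0, 0, -0.25, -63, -169, -71, 200], [0, 0, -0.25, -63, -169, -71, 200]],
  ],
)

```text
time: 4.3
tool_pos: [0.4404, -0.1562, 0.0324]
tcp_rot: [-0.085, -3.131, -0.003]
wrist_force: [-1.0, 0.8, -1.0]
width: 0.0213
```

```bash
python3 - <<'E'
from h import *
o=robot.get_obs(); print(o["time"],o["tool_pos"],o["tcp_rot"],o["joints"].round(2),o["wrist_force"])
tp=o["tool_pos"]; Rt=Rm(o["tcp_rot"]); d=-Rt[:,0]; n=Rt[:,2]
tip=tp+.077*d-.002*n; print("tip",tip)
a=cam("wrist"); s=cam("side"); c=cam("scene")
ims=[]
F=np.array([0.542,-0.1626,0.040]); 
for q,z in((s,3.3),(c,3.3)):
    print(proj(q,[tip,F]))
    u,v=proj(q,[tip])[0].astype(int); f=q["frame"][v-60:v+60,u-60:u+60].copy()
    ims.append(cv2.resize(f,None,fx=z,fy=z,interpolation=cv2.INTER_CUBIC))
print(proj(a,[tip,F]))
im=np.hstack(ims+[a["frame"][84:480,240:]][:0]); im=np.vstack([im[:,:792]]); cv2.imwrite("pics/w3.png",im[:,:,::-1]); print(im.shape)
E
```

```text
4.3 [ 0.44036302 -0.15618234  0.03239356] [-8.53510757e-02 -3.13126499e+00 -2.81315839e-03] [ 0.44  0.74 -0.23  2.15  0.53  0.31  1.27] [-1.01150551  0.77845018 -0.99608964]
tip [ 0.51726368 -0.16038028  0.0336844 ]
[[349.94742753 250.85168387]
 [343.35590055 244.57732496]]
[[258.02526736 315.11086556]
 [261.21034938 320.88223663]]
[[322.95340513 481.50183857]
 [321.07354456 535.42570933]]
(396, 792, 3)
```

View pics/w3.png

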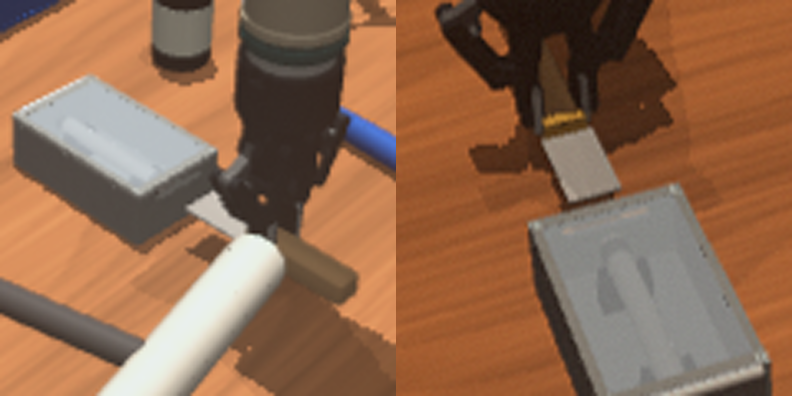

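Request:
move_arm(
  series=[
    [[0, 0, 0, 0, 0, 0, 200], [0, 0, 0, 0, 0, 0, 200]],
  ],
)

```text
time: 4.65
tool_pos: [0.4448, -0.1571, 0.0375]
tcp_rot: [0.086, 3.138, -0.001]
wrist_force: [-0.2, -0.2, -1.3]
width: 0.0209
```

Request:
move_arm(
  series=[
    [[0, 0, 0, 7, 0, 0.5, 200], [0, 0, 0, 14, -1, 0.5, 200], [0, 0, 0, 20, -1, 0.5, 200], [0, 0, 0, 25, -1.5, 0.5, 200], [0, 0, 0, 30, -2, 0.5, 200], [0, 0, 0, 36, -2, 0.5, 200], [0, 0, 0, 36, -2, 0.5, 200]],
  ],
)

```text
time: 5.35
tool_pos: [0.4812, -0.1588, 0.0368]
tcp_rot: [0.086, 3.139, 0.0]
wrist_force: [-0.0, -0.6, -1.5]
width: 0.0214
```

Request:
move_arm(
  series=[
    [[0, 0, 0, 0, 0, 11, 200], [0, 0, 0, 1, 0, 18, 200], [0, 0, 0, 2, 0, 28, 200], [0, 0, 0, 4, 0, 37, 200], [0, 0, 0, 6, 0, 46, 200], [0, 0, 0, 9, -0.5, 55, 200], [0, 0, 0, 13, -0.7, 63, 200], [0, 0, 0, 18, -1, 72, 200]],
  ],
)

```text
time: 6.15
tool_pos: [0.4979, -0.1601, 0.1095]
tcp_rot: [-0.086, -3.14, 0.0]
wrist_force: [-0.6, -0.5, -2.5]
width: 0.0209
```

```bash
python3 - <<'E'
from h import *
o=robot.get_obs(); print(o["time"],o["tool_pos"],o["wrist_force"],o["wrist_torque"],o["width"])
ims=[]
for n in("side","scene"):
    q=cam(n); u,v=proj(q,[o["tool_pos"]+[.1,0,0]])[0].astype(int); f=q["frame"][v-65:v+65,u-65:u+65]
    ims.append(cv2.resize(f,(396,396),interpolation=cv2.INTER_CUBIC))
cv2.imwrite("pics/w4.png",np.hstack(ims)[:,:,::-1])
E
```

```text
6.15 [ 0.49788255 -0.16005042  0.1094582 ] [-0.58288289 -0.46582183 -2.53849961] [-0.00574755  0.33965572 -0.06345823] 0.020934457267976183
```

View pics/w4.png

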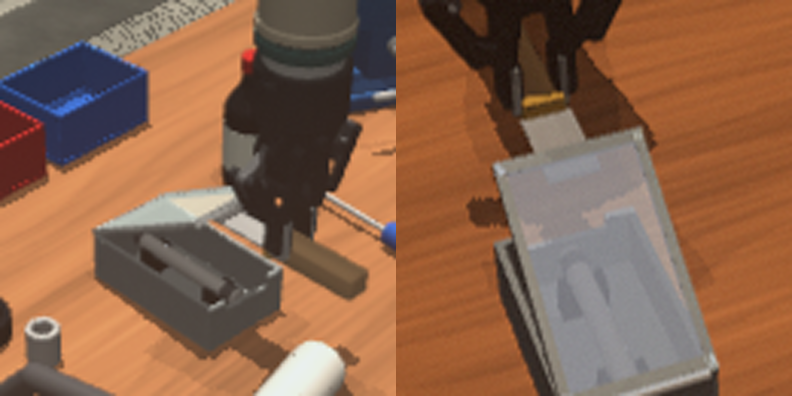

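Request:
move_arm(
  series=[
    [[0, 0, 0, 7, -0.4, 11, 200], [0, 0, 0, 16, -0.9, 22, 200], [0, 0, 0, 25, -1.4, 31, 200], [0, 0, 0, 35, -2, 40, 200], [0, 0, 0, 46, -2.5, 48, 200], [0, 0, 0, 58, -3, 54, 200], [0, 0, 0, 70, -4, 59, 200], [0, 0, 0, 83, -4.5, 63, 200]],
  ],
)

```text
time: 7.05
tool_pos: [0.5811, -0.1647, 0.1718]
tcp_rot: [-0.086, -3.14, 0.0]
wrist_force: [-0.8, -0.9, -0.9]
width: 0.0213
```

Request:
move_arm(
  series=[
    [[0, 0, 0, 13, -0.7, 3, 200], [0, 0, 0, 26, -1.4, 4, 200], [0, 0, 0, 40, -2.2, 4, 200], [0, 0, 0, 51, -2.8, 3, 200], [0, 0, 0, 51, -2.8, 3, 200], [0, 0, 0, 30, -1.6, 3, 200], [0, 0, 0, -10, 0, 3, 200], [0, 0, 0, -50, 0, 3, 200]],
  ],
)

```text
time: 7.85
tool_pos: [0.5297, -0.1637, 0.1745]
tcp_rot: [0.085, 3.14, 0.001]
wrist_force: [-0.2, -0.5, -0.5]
width: 0.0217
```

```bash
python3 - <<'E'
from h import *
import pickle
o=robot.get_obs(); print(o["time"],o["tool_pos"],o["tcp_rot"],o["wrist_force"],o["width"])
q=cam("side"); c=cam("scene"); w=cam("wrist"); pickle.dump((q,c,w),open("c1.pkl","wb"))
ims=[cv2.resize(c["frame"][200:420,200:420],(400,400),interpolation=cv2.INTER_CUBIC),cv2.resize(q["frame"][150:330,240:420],(400,400),interpolation=cv2.INTER_CUBIC)]
cv2.imwrite("pics/w5.png",np.hstack(ims)[:,:,::-1])
for th in(1.3,1.5,1.7,1.9):
    P=[[.692-.15*np.cos(th),-.171,.045+.15*np.sin(th)]]; print(th,(proj(c,P)-200)*400/220,(proj(q,P)-[240,150])*400/180)
E
```

```text
7.85 [ 0.5296565  -0.16373033  0.1745354 ] [8.47807262e-02 3.14023953e+00 9.00126872e-04] [-0.22214419 -0.47418057 -0.45704074] 0.021732950191390554
1.3 [[135.90521928 172.8764891 ]] [[167.56130654  64.81904681]]
1.5 [[148.36958225 188.41119858]] [[149.18597082  52.38088471]]
1.7 [[162.00728369 210.59443581]] [[131.01634295  44.57147046]]
1.9 [[176.17657462 238.75941497]] [[113.90321908  41.57593801]]
```

View pics/w5.png

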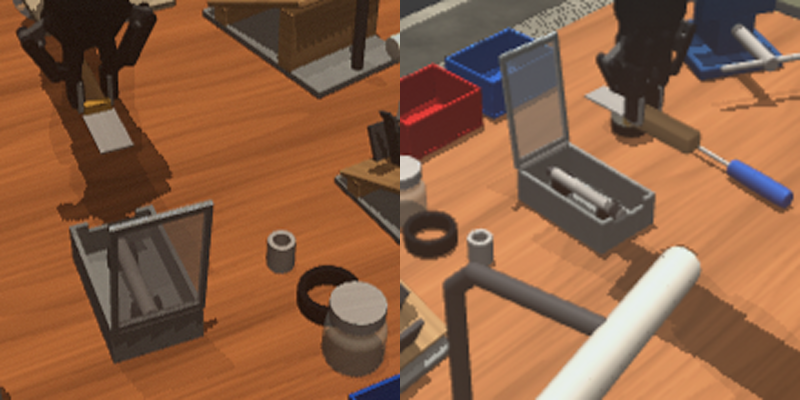

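Request:
move_arm(
  series=[
    [[0, 0, 0.06, -5, 40, 0, 200], [0, 0, 0.12, -10, 80, 0, 200], [0, 0, 0.18, -16, 120, 0, 200], [0, 0, 0.25, -22, 150, -20, 200], [0, 0, 0.25, -22, 176, -60, 200], [0, 0, 0.25, -22, 176, -105, 200], [0, 0, 0.25, -22, 176, -140, 200], [0, 0, 0.25, -22, 176, -140, 200]],
  ],
)

```text
time: 8.8
tool_pos: [0.5069, 0.0121, 0.0313]
tcp_rot: [0.308, -3.12, -0.0]
wrist_force: [-1.8, -0.1, -0.7]
width: 0.0212
```

Request:
move_arm(
  series=[
    [[0, 0, 0, 0, 0, -10, 200], [0, 0, 0, 0, 0, -17, 200], [0, 0, 0, 0, 0, -21, 200], [0, 0, 0, 0, 0, -23, 200], [0, 0, 0, 0, 0, -23, 200], [0, 0, 0, 0, 0, -23, 200]],
  ],
)

```text
time: 9.4
tool_pos: [0.5094, 0.0115, 0.0123]
tcp_rot: [-0.306, 3.126, -0.0]
wrist_force: [0.4, -0.7, -1.3]
width: 0.0214
```

Request:
move_arm(
  series=[
    [[0, 0, 0, 0, 0, -1, 200], [0, 0, 0, 0, 0, -2, 200], [0, 0, 0, 0, 0, -2.5, 200], [0, 0, 0, 0, 0, -2.5, 200]],
  ],
)

```text
time: 9.8
tool_pos: [0.509, 0.0115, 0.0092]
tcp_rot: [0.306, -3.126, -0.0]
wrist_force: [-0.5, 0.5, -1.1]
width: 0.0212
```

Request:
move_arm(
  series=[
    [[0, 0, 0, 0, 0, -0.5, 200], [0, 0, 0, 0, 0, -0.5, 150], [0, 0, 0, 0, 0, -0.5, 100], [0, 0, 0, 0, 0, -0.5, 0], [0, 0, 0, 0, 0, -0.5, 0], [0, 0, 0, 0, 0, 0, 0], [0, 0, 0, 0, 0, 20, 0], [0, 0, 0, 0, 0, 60, 0]],
  ],
)

```text
time: 10.6
tool_pos: [0.5069, 0.0114, 0.0679]
tcp_rot: [0.307, -3.121, -0.0]
wrist_force: [0.9, -0.8, 0.7]
width: 0.0853
```

Request:
move_arm(
  series=[
    [[0, 0, -0.06, 20, -40, 45, 0], [0, 0, -0.12, 40, -80, 90, 0], [0, 0, -0.18, 60, -120, 90, 0], [0, 0, -0.25, 65, -160, 90, 0], [0, 0, -0.25, 65, -174, 90, 0], [0, 0, -0.25, 65, -174, 90, 0], [0, 0, -0.25, 65, -174, 90, 0]],
  ],
)

```text
time: 11.3
tool_pos: [0.5736, -0.162, 0.1591]
tcp_rot: [-0.087, -3.14, -0.002]
wrist_force: [-0.2, 0.4, -0.2]
width: 0.0855
```

```bash
cat >> h.py <<'E'
def Rtool(yaw,pitch):
    # heading yaw, nose-up pitch; tool x points back to the robot side
    return R.from_euler('z',yaw)*R.from_euler('y',-pitch)*R.from_matrix([[-1,0,0],[0,1,0],[0,0,-1]])
E
python3 - <<'E'
from h import *
import pickle
np.set_printoptions(precision=4,suppress=True)
o=robot.get_obs(); w=cam("wrist"); pickle.dump((o,w),open("cb.pkl","wb"))
s=pickle.load(open("c0.pkl","rb"))["scene"]; d=pickle.load(open("c0.pkl","rb"))["side"]
print(onz(s,[(230+595/2.96,235+130/2.96)],0.104), onz(d,[(150+245/3.6,180+345/3.6)],0.104))
# lamp tube ends: side view both ends, scene; centre at z .235
print("lamp",onz(d,[(150+210/3.6,180+160/3.6)],0.235),onz(s,[(447,217)],0.235))
c0=pickle.load(open("c0.pkl","rb"))["wrist"]; print("bar L end",onz(c0,[(228,371)],.028),onz(c0,[(360,376)],.028))
Rc=R.from_rotvec(o["tcp_rot"]); Rt=Rtool(0.08,np.radians(25)); print((Rt*Rc.inv()).as_rotvec(), Rt.as_matrix()[:,2],o["tool_pos"])
E
```

```text
[[0.639  0.1501 0.104 ]] [[0.6163 0.1798 0.104 ]]
lamp [[0.6272 0.177  0.235 ]] [[0.6341 0.1707 0.235 ]]
bar L end [[ 0.5535 -0.1646  0.028 ]] [[ 0.6844 -0.1703  0.028 ]]
[ 0.0045 -0.4373  0.1328] [ 0.4213  0.0338 -0.9063] [ 0.5736 -0.162   0.1591]
```

Request:
move_arm(
  series=[
    [[0, -0.11, 0.035, -4, 45, 20, 0], [0, -0.22, 0.07, -8, 90, 44, 0], [0, -0.33, 0.1, -10, 135, 44, 0], [0.004, -0.437, 0.133, -10, 180, 44, 0], [0.004, -0.437, 0.133, -10, 225, 44, 0], [0.004, -0.437, 0.133, -10, 270, 44, 0], [0.004, -0.437, 0.133, -10, 310, 44, 0], [0.004, -0.437, 0.133, -10, 331, 44, 0]],
  ],
)

```text
time: 12.15
tool_pos: [0.5626, 0.1447, 0.2031]
tcp_rot: [-0.112, 2.704, 0.022]
wrist_force: [0.9, 0.2, 0.4]
width: 0.0853
```

Request:
move_arm(
  series=[
    [[0, 0, 0, 0, 0, 0, 0], [0, 0, 0, 0, 0, 0, 0]],
  ],
)

```text
time: 12.35
tool_pos: [0.5628, 0.1463, 0.2032]
tcp_rot: [-0.119, 2.703, 0.025]
wrist_force: [0.4, -1.7, 0.1]
width: 0.0855
```

```bash
python3 - <<'E'
from h import *
import pickle
np.set_printoptions(precision=4,suppress=True)
o=robot.get_obs(); w=cam("wrist"); pickle.dump((o,w),open("cc.pkl","wb"))
print(o["time"],o["tool_pos"],Rm(o["tcp_rot"])[:,2],o["joints"].round(2))
ps,pi=.08,np.radians(25); S=np.array([.615,.173,.094])
H=(R.from_euler('z',ps)*R.from_euler('y',-pi)).as_matrix()  # clip axes
pts=[S+H@np.array(q)/1000 for q in([0,0,0],[-66,0,0],[35,-10,12],[-35,-10,12],[-35,2.5,9],[35,2.5,9])]
print(proj(w,pts).round(1).tolist())
b=pickle.load(open("cb.pkl","rb"))[1]
print(proj(b,[[.5535,-.164,.028],[.674,-.17,.028]]).round(1).tolist())
im=np.hstack([w["frame"][:,120:520],b["frame"][:,120:520]]); cv2.imwrite("pics/w6.png",im[:,:,::-1])
E
```

```text
12.35 [0.5628 0.1463 0.2032] [ 0.4208  0.0362 -0.9064] [-0.14  0.44 -0.33  2.15  1.09  0.31  0.25]
[[357.0, 239.9], [360.5, 138.9], [341.8, 294.8], [344.1, 192.0], [363.9, 191.2], [360.0, 293.0]]
[[319.2, 203.2], [320.9, 356.2]]
```

View pics/w6.png

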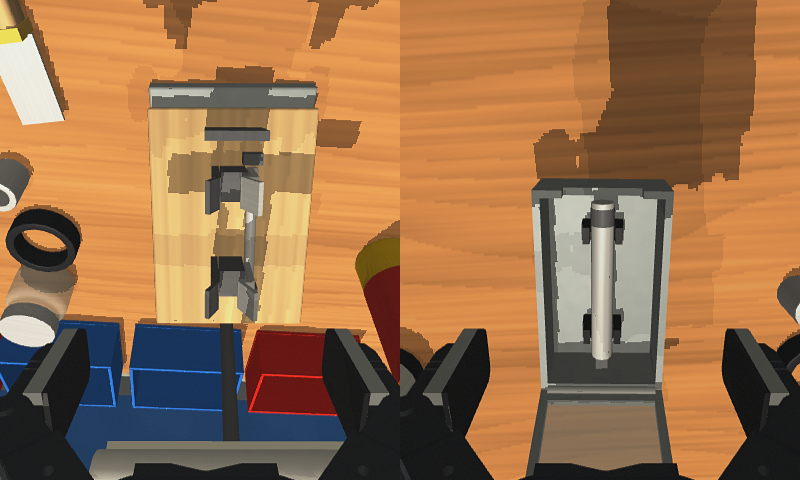

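```bash
python3 - <<'E'
from h import *
import pickle
np.set_printoptions(precision=4,suppress=True,linewidth=200)
cs=pickle.load(open("c0.pkl","rb")); d=cs["side"]; s=cs["scene"]
o,w=pickle.load(open("cc.pkl","rb")); S=np.array([.615,.173,.094])
for ps in(.06,.08,.1):
    H=(R.from_euler('z',ps)*R.from_euler('y',-np.radians(25))).as_matrix()
    toclip=lambda P:(P-S)@H*1000
    print(ps,"knob low",toclip(tri(d,(230,303),w,(373,158))),"board edges cols at x=-80,60:",[(proj(w,[S+H@np.array([x,y,-38])/1000])[0]-[120,0]).round(1).tolist() for x in(-80,60) for y in(-60,0,60)])
    print(" stop z0/-15",[(proj(w,[S+H@np.array([-66,0,z])/1000])[0]-[120,0]).round(1).tolist() for z in(0,-15,-30)])
g=cv2.cvtColor(w["frame"],cv2.COLOR_RGB2GRAY)
for r in(110,134,185,200,235,280,300): print(r,g[r,310:400].tolist())
# board mask
hsv=cv2.cvtColor(w["frame"],cv2.COLOR_RGB2HSV)
for r in(118,150,240,310): print(r,w["frame"][r,262:280].tolist()[::3])
E
```

```text
0.06 knob low [-50.7054  11.1113 -29.0088] board edges cols at x=-80,60: [[152.1, 111.6], [238.3, 114.0], [323.9, 116.3], [155.0, 294.5], [229.4, 295.9], [303.3, 297.3]]
 stop z0/-15 [[242.4, 139.0], [240.2, 137.1], [238.3, 135.5]]
0.08 knob low [-50.4979  11.783  -29.1056] board edges cols at x=-80,60: [[150.7, 113.3], [236.7, 113.9], [322.7, 114.6], [156.8, 295.5], [231.1, 295.9], [305.3, 296.4]]
 stop z0/-15 [[240.5, 138.9], [238.6, 137.1], [236.9, 135.5]]
0.1 knob low [-50.2782  12.4499 -29.208 ] board edges cols at x=-80,60: [[149.2, 114.9], [235.1, 113.9], [321.4, 113.0], [158.7, 296.4], [232.9, 295.9], [307.3, 295.5]]
 stop z0/-15 [[238.5, 138.9], [237.0, 137.1], [235.6, 135.5]]
110 [167, 169, 172, 172, 175, 177, 179, 179, 180, 180, 182, 182, 183, 185, 186, 185, 189, 109, 112, 113, 111, 112, 113, 114, 113, 113, 112, 110, 109, 111, 109, 110, 112, 115, 117, 115, 115, 115, 115, 113, 112, 110, 110, 112, 110, 111, 113, 114, 115, 114, 111, 110, 109, 107, 108, 107, 110, 109, 110, 111, 113, 116, 116, 115, 114, 114, 114, 113, 113, 113, 113, 113, 113, 115, 115, 116, 115, 112, 108, 103, 
[... 2355 characters left out ...]
6, 207, 208, 209, 209, 208, 211, 214, 217, 220, 219, 219, 220, 209, 210, 215, 125, 132, 135, 134, 133, 132, 132, 130, 131, 132, 135, 84, 88, 87, 88, 86, 84, 126, 136, 135, 117, 132, 216, 212, 206, 203, 200, 199, 197, 197, 198, 199, 199, 198, 198, 203, 205, 206, 204, 200, 198, 196, 196]
118 [[215, 140, 76], [215, 139, 75], [195, 154, 100], [224, 178, 115], [221, 177, 111], [222, 178, 111]]
150 [[223, 146, 80], [221, 146, 80], [223, 146, 79], [224, 178, 114], [221, 175, 110], [224, 181, 114]]
240 [[216, 140, 77], [216, 140, 77], [218, 144, 79], [219, 143, 78], [211, 165, 104], [225, 180, 113]]
310 [[232, 156, 85], [233, 158, 85], [233, 156, 85], [234, 160, 87], [237, 161, 87], [229, 186, 116]]
```

Request:
move_arm(
  series=[
    [[0, 0, 0, 0, -35, 0, 0], [0, 0.1, -0.03, 0, -75, 0, 60], [-0.001, 0.2, -0.06, 10, -115, 0, 150], [-0.002, 0.3, -0.09, 20, -155, 0, 150], [-0.004, 0.437, -0.133, 35, -195, -30, 150], [-0.004, 0.437, -0.133, 51, -235, -60, 150], [-0.004, 0.437, -0.133, 51, -275, -90, 150], [-0.004, 0.437, -0.133, 51, -312, -100, 150]],
  ],
)

```text
time: 13.2
tool_pos: [0.6136, -0.1713, 0.1007]
tcp_rot: [-0.088, -3.137, -0.003]
wrist_force: [0.6, -0.2, 0.4]
width: 0.0349
```

Request:
move_arm(
  series=[
    [[0, 0, 0, 0, 0, 0, 150], [0, 0, 0, 0, 0, 0, 150], [0, 0, 0, 0, 0, 0, 150]],
  ],
)

```text
time: 13.5
tool_pos: [0.6151, -0.1685, 0.104]
tcp_rot: [0.086, 3.14, 0.002]
wrist_force: [-0.9, 0.2, 0.7]
width: 0.0351
```

```bash
python3 - <<'E'
from h import *
import pickle
o,b=pickle.load(open("cb.pkl","rb")); g=cv2.cvtColor(b["frame"],cv2.COLOR_RGB2GRAY)
for r in(250,290,340): print(r,g[r,300:350].tolist())
print(onz(b,[(322.5,203),(322.5,280),(322.5,358)],.028))
E
```

```text
250 [179, 180, 178, 178, 179, 179, 178, 177, 179, 180, 186, 73, 127, 139, 151, 164, 175, 187, 199, 213, 220, 221, 222, 217, 207, 194, 184, 180, 176, 164, 149, 141, 124, 75, 89, 101, 184, 182, 180, 180, 178, 178, 178, 177, 178, 178, 177, 177, 177, 178]
290 [189, 189, 189, 190, 190, 189, 187, 187, 188, 190, 195, 102, 128, 144, 156, 166, 176, 189, 201, 214, 216, 217, 215, 202, 187, 180, 178, 174, 167, 152, 136, 130, 85, 80, 85, 178, 173, 172, 172, 171, 172, 171, 171, 172, 172, 170, 170, 170, 171, 170]
340 [183, 185, 189, 118, 46, 49, 51, 50, 49, 43, 149, 133, 142, 163, 173, 184, 194, 208, 211, 216, 202, 208, 198, 187, 178, 175, 169, 164, 151, 133, 121, 90, 147, 105, 43, 46, 46, 46, 45, 40, 142, 173, 170, 169, 169, 165, 164, 163, 180, 181]
[[ 0.55347696 -0.16179079  0.028     ]
 [ 0.61013865 -0.16506205  0.028     ]
 [ 0.67572244 -0.16884841  0.028     ]]
```

Request:
move_arm(
  series=[
    [[0, 0, 0, -1, 3, -20, 150], [0, 0, 0, -1, 3, -50, 150], [0, 0, 0, -1, 3, -75, 150], [0, 0, 0, -1, 3, -86, 150], [0, 0, 0, -1, 3, -89, 150], [0, 0, 0, -1, 3, -89, 150], [0, 0, 0, -1, 3, -89, 150]],
  ],
)

```text
time: 14.2
tool_pos: [0.6155, -0.1658, 0.0161]
tcp_rot: [0.086, 3.138, -0.0]
wrist_force: [0.2, 0.8, 0.6]
width: 0.0351
```

Request:
move_arm(
  series=[
    [[0, 0, 0, -1, 0, -1, 190], [0, 0, 0, -1, 0, -1, 255], [0, 0, 0, -1, 0, -1, 255], [0, 0, 0, -1, 0, -1, 255], [0, 0, 0, -1, 0, -1, 255], [0, 0, 0, -1, 0, -1, 255]],
  ],
  force=90,
)

```text
time: 14.8
tool_pos: [0.6138, -0.1663, 0.0148]
tcp_rot: [0.086, 3.139, -0.001]
wrist_force: [-1.2, 0.0, 6.0]
width: 0.0129
```

Request:
move_arm(
  series=[
    [[0, 0, 0, 0, 0, 15, 255], [0, 0, 0, 0, 0, 45, 255], [0, 0, 0, 0, 0, 80, 255], [0, 0, 0, 0, 0, 115, 255], [0.001, -0.08, 0.03, -10, 20, 140, 255], [0.002, -0.18, 0.06, -20, 50, 150, 255], [0.004, -0.3, 0.095, -30, 85, 150, 255], [0.006, -0.437, 0.137, -36, 125, 150, 255]],
  ],
)

```text
time: 15.6
tool_pos: [0.5823, -0.0774, 0.1641]
tcp_rot: [-0.066, 2.797, -0.023]
wrist_force: [0.7, -1.5, -2.3]
width: 0.0131
```

```bash
python3 - <<'E'
from h import *
np.set_printoptions(precision=4,suppress=True,linewidth=200)
o=robot.get_obs(); print(o["time"],o["tool_pos"],o["width"],o["wrist_force"],o["joints"].round(2))
Rc=R.from_rotvec(o["tcp_rot"]); Rt=Rtool(0.085,np.radians(25)); print((Rt*Rc.inv()).as_rotvec())
w=cam("wrist"); save(w,"w7.png"); g=cv2.cvtColor(w["frame"],cv2.COLOR_RGB2GRAY)
tp=o["tool_pos"]; M=Rc.as_matrix(); ax=tp-.0132*M[:,2]
print(proj(w,[ax+ .06*M[:,0], ax, ax-.06*M[:,0],tp]).round(1).tolist())
for r in(280,300,320,340,360): print(r,g[r,295:355].tolist())
E
```

```text
15.6 [ 0.5823 -0.0774  0.1641] 0.01307316966503248 [ 0.6778 -1.5327 -2.2953] [ 0.5   0.57 -0.58  2.08  0.98  0.35  0.78]
[ 0.0298 -0.091   0.043 ]
[[322.1, 182.0], [322.5, 347.4], [322.8, 474.4], [322.7, 328.6]]
280 [162, 163, 163, 163, 163, 163, 166, 145, 67, 79, 91, 92, 95, 98, 100, 104, 105, 109, 110, 112, 113, 115, 114, 117, 117, 119, 121, 122, 122, 123, 122, 123, 122, 123, 122, 120, 120, 120, 118, 119, 118, 119, 118, 117, 117, 116, 113, 110, 106, 106, 105, 101, 97, 81, 93, 171, 166, 165, 165, 165]
300 [165, 165, 165, 165, 165, 164, 166, 172, 93, 75, 88, 92, 96, 97, 101, 104, 105, 108, 110, 112, 113, 115, 116, 114, 118, 118, 120, 122, 121, 121, 122, 123, 122, 121, 120, 121, 119, 118, 119, 118, 117, 116, 118, 117, 115, 114, 109, 103, 148, 145, 140, 133, 108, 70, 149, 171, 169, 170, 169, 169]
320 [77, 75, 77, 76, 75, 76, 77, 77, 73, 75, 85, 92, 95, 98, 100, 103, 105, 107, 108, 112, 114, 113, 114, 115, 117, 118, 121, 122, 121, 122, 122, 121, 116, 212, 204, 198, 200, 196, 191, 188, 187, 186, 181, 179, 174, 169, 161, 151, 146, 141, 135, 117, 81, 74, 75, 76, 76, 76, 76, 76]
340 [75, 77, 76, 76, 76, 80, 37, 23, 25, 26, 25, 18, 80, 99, 100, 103, 105, 107, 109, 110, 108, 109, 111, 114, 114, 111, 220, 217, 215, 214, 213, 213, 210, 208, 203, 197, 194, 191, 189, 188, 185, 182, 180, 175, 173, 165, 155, 147, 145, 114, 22, 25, 24, 25, 23, 50, 79, 77, 75, 76]
360 [76, 75, 77, 79, 36, 22, 26, 27, 25, 24, 24, 22, 38, 102, 101, 101, 104, 101, 190, 190, 191, 195, 196, 199, 204, 209, 211, 213, 213, 213, 212, 212, 208, 206, 200, 196, 192, 188, 187, 185, 183, 181, 177, 174, 169, 161, 151, 141, 145, 49, 23, 27, 26, 23, 25, 24, 22, 36, 79, 76]
```

Request:
move_arm(
  series=[
    [[0, 0, 0, 0, 0, 0, 255], [0, 0, 0, 0, 30, 0, 255], [0, 0, 0, 0, 70, 0, 255], [0, 0, 0, 0, 110, 0, 255], [0, 0, 0, 0, 130, 0, 255], [0, 0, 0, 0, 130, 0, 255], [0, 0, 0, 0, 130, 0, 255]],
  ],
)

```text
time: 16.35
tool_pos: [0.5879, 0.0481, 0.1633]
tcp_rot: [-0.057, 2.797, -0.027]
wrist_force: [0.4, -0.7, -2.8]
width: 0.0129
```

```bash
cat > st.py <<'E'
from h import *
np.set_printoptions(precision=4,suppress=True,linewidth=200)
S=np.array([.615,.1712,.094]); H=(R.from_euler('z',.085)*R.from_euler('y',-np.radians(25))).as_matrix()
def st():
    o=robot.get_obs(); Rc=R.from_rotvec(o["tcp_rot"]); Rt=Rtool(0.085,np.radians(25))
    ax=o["tool_pos"]-.0132*Rc.as_matrix()[:,2]
    print(o["time"],o["tool_pos"],"w",o["width"],"F",o["wrist_force"],"turn",(Rt*Rc.inv()).as_rotvec(),"clip mm",(ax-S)@H*1000, "F clip",o["wrist_force"]@H)
    return o,Rc
E
python3 - <<'E'
from st import *
o,Rc=st(); tgt=lambda u,h:(S+H@np.array([u,0,h-13.2])/1000-o["tool_pos"])*1000
print(tgt(-15,70),tgt(0,50)); M=Rc.as_matrix(); ax=o["tool_pos"]-.0132*M[:,2]
w=cam("wrist"); g=cv2.cvtColor(w["frame"],cv2.COLOR_RGB2GRAY)
print(proj(w,[ax+ .06*M[:,0], ax]).round(1).tolist()); print(g[150:215,325].tolist()); print(g[250,290:360].tolist())
E
```

```text
16.35 [0.5879 0.0481 0.1633] w 0.012942039347251385 F [ 0.369  -0.6537 -2.7887] turn [ 0.031  -0.0911  0.0499] clip mm [  -3.3857 -119.8528   91.7704] F clip [-0.8956 -0.6826 -2.6593]
[-10.3916 119.936  -24.1775] [ 11.5758 121.8077 -35.9643]
[[322.0, 182.2], [322.4, 347.5]]
[139, 141, 141, 142, 142, 142, 143, 144, 145, 146, 147, 148, 146, 145, 145, 145, 148, 147, 147, 146, 145, 143, 143, 145, 81, 71, 74, 72, 71, 72, 72, 71, 96, 118, 117, 115, 115, 115, 115, 115, 115, 115, 116, 116, 119, 73, 57, 58, 58, 59, 59, 59, 59, 59, 59, 58, 61, 58, 60, 59, 60, 59, 59, 59, 59]
[21, 22, 31, 45, 78, 95, 93, 92, 91, 90, 90, 92, 70, 73, 79, 86, 88, 91, 92, 95, 97, 100, 103, 104, 108, 108, 107, 110, 110, 111, 112, 113, 114, 114, 116, 115, 116, 115, 115, 115, 113, 115, 113, 112, 112, 113, 112, 111, 110, 111, 111, 109, 106, 103, 100, 99, 98, 97, 87, 72, 134, 155, 152, 151, 151, 151, 150, 150, 150, 149]
```

Request:
move_arm(
  series=[
    [[0.015, -0.045, 0.025, -4, 0, -10, 255], [0.031, -0.091, 0.05, -8, 20, -20, 255], [0.031, -0.091, 0.05, -10, 55, -24, 255], [0.031, -0.091, 0.05, -10, 90, -24, 255], [0.031, -0.091, 0.05, -10, 110, -24, 255], [0.031, -0.091, 0.05, -10, 119, -24, 255], [0.031, -0.091, 0.05, -10, 119, -24, 255], [0.031, -0.091, 0.05, -10, 119, -24, 255]],
  ],
)

```text
time: 17.2
tool_pos: [0.5775, 0.1647, 0.1391]
tcp_rot: [-0.112, 2.703, 0.022]
wrist_force: [0.2, -1.1, -2.1]
width: 0.0132
```

```bash
sed -i 's/.1712,.094/.170,.094/' st.py; python3 - <<'E'
from st import *
import pickle
o,Rc=st(); print("to u1.5,h45",(S+H@np.array([1.5,0,45-13.2])/1000-o["tool_pos"])*1000,"n",H[:,2],"u",H[:,0])
w=cam("wrist"); s=cam("side"); c=cam("scene"); pickle.dump((w,s,c),open("cp.pkl","wb"))
M=Rc.as_matrix(); ax=o["tool_pos"]-.0132*M[:,2]; print(proj(w,[ax+.06*M[:,0],ax]).round(1))
print(proj(w,[S+H@np.array(q)/1000 for q in([-35,-10,12],[-35,2.5,9],[-66,0,-15])]).round(1))
g=cv2.cvtColor(w["frame"],cv2.COLOR_RGB2GRAY)
for r in(150,165,180,195,210): print(r,g[r,280:375].tolist())
E
```

```text
17.2 [0.5775 0.1647 0.1391] w 0.013170050318189809 F [ 0.1654 -1.1138 -2.1112] turn [0.0017 0.0004 0.0025] clip mm [-15.2265  -2.0309  70.063 ] F clip [-0.8286 -1.1239 -1.9431]
to u1.5,h45 [ 25.4801   4.2448 -15.6473] n [-0.4211 -0.0359  0.9063] u [0.903  0.0769 0.4226]
[[322.1 182.1]
 [322.5 347.7]]
[[307.  244.2]
 [333.  242.3]
 [327.8 170.5]]
150 [164, 163, 165, 165, 168, 169, 169, 170, 170, 172, 172, 174, 174, 176, 181, 100, 105, 105, 105, 104, 104, 104, 104, 104, 103, 105, 105, 105, 102, 102, 101, 102, 102, 102, 103, 104, 105, 106, 108, 108, 108, 107, 107, 106, 105, 104, 104, 102, 103, 103, 105, 104, 105, 106, 108, 109, 108, 106, 105, 105, 104, 103, 101, 102, 102, 106, 108, 112, 112, 111, 110, 109, 109, 108, 108, 107, 107, 107, 106, 108, 106, 106, 107, 107, 106, 107, 108, 109, 109, 109, 107, 107, 105, 104, 101]
165 [162, 163, 165, 166, 166, 170, 173, 146, 34, 31, 33, 35, 36, 36, 37, 37, 36, 35, 35, 36, 35, 35, 35, 35, 35, 35, 35, 36, 36, 37, 38, 37, 38, 38, 36, 38, 38, 37, 37, 37, 37, 37, 38, 36, 38, 36, 38, 37, 37, 39, 39, 38, 38, 39, 39, 38, 36, 37, 38, 37, 38, 38, 38, 37, 37,
[... 688 characters left out ...]
, 49, 50, 51, 53, 53, 55, 55, 58, 57, 55, 54, 58, 59, 54, 56, 72, 73, 73, 74, 74, 74, 74, 56, 58, 57, 57, 60, 55, 56, 60, 59, 56, 57, 53, 51, 51, 51, 50, 50, 50, 50, 47, 46, 44, 49, 59, 58, 57, 58, 58, 59, 58, 59, 58, 57, 58, 58, 57, 52, 103, 110, 107, 106, 105, 103, 99, 114]
210 [113, 114, 117, 116, 116, 117, 116, 116, 119, 119, 119, 121, 122, 124, 124, 125, 124, 124, 124, 126, 104, 34, 41, 45, 48, 47, 48, 49, 49, 51, 52, 52, 54, 54, 54, 54, 54, 56, 55, 55, 56, 57, 57, 58, 58, 58, 59, 59, 61, 60, 60, 59, 59, 58, 58, 57, 56, 56, 56, 56, 56, 53, 52, 51, 52, 51, 51, 49, 49, 48, 46, 40, 60, 72, 69, 96, 114, 111, 108, 102, 89, 106, 127, 125, 125, 126, 127, 127, 125, 123, 122, 120, 120, 120, 122]
```

Request:
move_arm(
  series=[
    [[0.002, 0, 0.0025, 7, 3.2, 3, 255], [0.002, 0, 0.0025, 14, 3.7, 7, 255], [0.002, 0, 0.0025, 18, 3.8, 0, 255], [0.002, 0, 0.0025, 22, 4, -8, 255], [0.002, 0, 0.0025, 25.5, 4.2, -15.6, 255], [0.002, 0, 0.0025, 25.5, 4.2, -15.6, 255], [0.002, 0, 0.0025, 25.5, 4.2, -15.6, 255]],
  ],
)

```text
time: 18.05
tool_pos: [0.6022, 0.1711, 0.1236]
tcp_rot: [-0.118, 2.703, 0.029]
wrist_force: [-1.1, 0.3, -1.6]
width: 0.0129
```

```bash
python3 - <<'E'
from st import *
st()
E
```

```text
18.05 [0.6022 0.1711 0.1236] w 0.012937483252312589 F [-1.0622  0.32   -1.6151] turn [-0.002  -0.0001 -0.0031] clip mm [ 1.0736  2.1568 45.4004] F clip [-1.6171  0.409  -1.028 ]
```

Request:
move_arm(
  series=[
    [[-0.002, 0, -0.003, 0.2, -2.2, 0, 255], [-0.002, 0, -0.003, 0.2, -2.2, 0, 255], [-0.002, 0, -0.003, 0.2, -2.2, 0, 255], [-0.002, 0, -0.003, 2.2, -2, -4.5, 255], [-0.002, 0, -0.003, 4.4, -1.8, -9, 255], [-0.002, 0, -0.003, 6.7, -1.6, -14, 255], [-0.002, 0, -0.003, 6.7, -1.6, -14, 255]],
  ],
)

```text
time: 18.75
tool_pos: [0.6089, 0.1703, 0.1086]
tcp_rot: [-0.116, 2.704, 0.026]
wrist_force: [-0.4, -0.3, -2.1]
width: 0.0131
```

```bash
python3 - <<'E'
from st import *
st()
E
```

```text
18.75 [0.6089 0.1703 0.1086] w 0.013147421668007626 F [-0.3904 -0.2734 -2.0805] turn [-0.0002 -0.001  -0.0011] clip mm [ 0.6884  0.8212 28.9908] F clip [-1.2528 -0.2392 -1.7114]
```

Request:
move_arm(
  series=[
    [[0, 0, 0, 1.3, -0.6, -2.7, 255], [0, 0, 0, 2.5, -0.5, -5.4, 255], [0, 0, 0, 3.8, -0.4, -8.2, 255], [0, 0, 0, 5, -0.3, -10.9, 255], [0, 0, 0, 6.3, -0.2, -13.6, 255], [0, 0, 0, 7.6, -0.1, -16.3, 255], [0, 0, 0, 8.8, 0.1, -19, 255], [0, 0, 0, 10.1, 0.2, -21.8, 255]],
  ],
)

```text
time: 19.55
tool_pos: [0.6192, 0.1706, 0.0875]
tcp_rot: [-0.116, 2.703, 0.026]
wrist_force: [-0.1, -2.8, -2.1]
width: 0.0128
```

```bash
python3 - <<'E'
from st import *
st()
E
```

```text
19.55 [0.6192 0.1706 0.0875] w 0.012772720978667667 F [-0.1487 -2.8426 -2.0956] turn [-0.0004  0.0001 -0.0012] clip mm [1.0815 0.226  5.5292] F clip [-1.2386 -2.8197 -1.7347]
```

Request:
move_arm(
  series=[
    [[0, 0, 0, 0.8, 0, -1.8, 255], [0, 0, 0, 1.7, 0.1, -3.6, 255], [0, 0, 0, 2.5, 0.2, -5.4, 255], [0, 0, 0, 2.5, 0.2, -5.4, 255]],
  ],
)

```text
time: 19.95
tool_pos: [0.6213, 0.1712, 0.083]
tcp_rot: [-0.117, 2.702, 0.027]
wrist_force: [-4.6, -2.5, 3.5]
width: 0.0128
```

```bash
python3 - <<'E'
from st import *
st()
E
```

```text
19.95 [0.6213 0.1712 0.083 ] w 0.012831893235890037 F [-4.6199 -2.4961  3.4524] turn [-0.0007  0.0007 -0.0016] clip mm [1.08   0.6104 0.5139] F clip [-2.9049 -2.0949  5.1639]
```

Request:
move_arm(
  series=[
    [[0, 0, 0, 0.4, 0, -0.9, 255], [0, 0, 0, 0.8, 0, -1.8, 255], [0, 0, 0, 0.8, 0, -1.8, 255]],
  ],
)

```text
time: 20.25
tool_pos: [0.6214, 0.1712, 0.0828]
tcp_rot: [-0.118, 2.701, 0.027]
wrist_force: [-14.1, -5.5, 20.2]
width: 0.0127
```

```bash
python3 - <<'E'
from st import *
st()
E
```

```text
20.25 [0.6214 0.1712 0.0828] w 0.012650709372689433 F [-14.1494  -5.547   20.165 ] turn [-0.0005  0.002  -0.002 ] clip mm [1.0767 0.6519 0.3119] F clip [-4.6822 -4.3257 24.4329]
```

Request:
move_arm(
  series=[
    [[0, 0, 0, -0.6, 0, 1.3, 255], [0, 0, 0, -0.6, 0, 1.3, 200], [0, 0, 0, -0.6, 0, 1.3, 150], [0, 0, 0, -0.6, 0, 1.3, 150], [0, 0, 0, -4, -0.3, 9, 150], [0, 0, 0, -13, -1, 27, 150], [0, 0, 0, -25, -2, 54, 150], [0, 0, 0, -50, -4, 65, 150]],
  ],
)

```text
time: 21.05
tool_pos: [0.5742, 0.1679, 0.1485]
tcp_rot: [-0.114, 2.698, 0.029]
wrist_force: [0.3, 0.8, 0.6]
width: 0.0349
```

Request:
move_arm(
  series=[
    [[0, 0, 0, -35, -3, 20, 150], [0, 0, 0, -75, -6, 40, 150], [0, 0, 0, -80, -50, 60, 150], [0, 0, 0, -80, -80, 60, 150], [0, 0, 0, -80, -80, 60, 150]],
  ],
)

```text
time: 21.55
tool_pos: [0.492, 0.0819, 0.2066]
tcp_rot: [-0.107, 2.702, 0.02]
wrist_force: [-0.3, -0.5, 0.3]
width: 0.0355
```

```bash
python3 - <<'E'
from st import *
o,_=st()
c=cam("scene"); s=cam("side"); w=cam("wrist")
A=[S+H@np.array(q)/1000 for q in([-60,0,0],[60,0,0],[70,0,0])]; print(proj(s,A),proj(c,A))
f=lambda q,x0,y0,wd,h,W,Hh:cv2.resize(q["frame"][y0:y0+h,x0:x0+wd],(W,Hh),interpolation=cv2.INTER_CUBIC)
top=np.hstack([f(s,160,220,110,110,400,400*300//300)[:300],f(c,380,220,120,90,400,300)])
top=np.hstack([f(s,160,225,120,90,400,300),f(c,380,230,120,90,400,300)])
bot=np.hstack([f(c,220,210,240,180,400,300),cv2.resize(w["frame"],(400,300))])
cv2.imwrite("pics/w8.png",np.vstack([top,bot])[:,:,::-1])
E
```

```text
21.55 [0.492  0.0819 0.2066] w 0.03552307038434554 F [-0.2634 -0.5183  0.3085] turn [0.0027 0.0017 0.0061] clip mm [-70.2705 -77.2379 170.2292] F clip [-0.1474 -0.4941  0.4091]
[[240.821  296.2957]
 [204.5827 258.8471]
 [201.6349 255.8008]] [[413.2528 269.2173]
 [452.1446 277.9945]
 [455.749  278.808 ]]
```

View pics/w8.png

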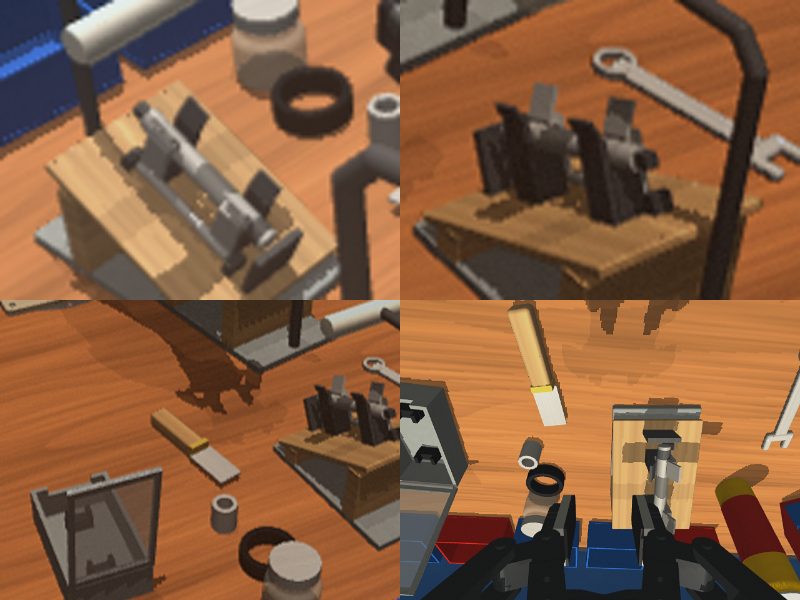

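```bash
python3 -c "
from rig import robot
print(robot.hand_in())"
```

```text
the job is handed in; nothing more can be done
None
```

The job is done and handed in at about 22 s on the robot's clock, well under the 64 s limit.

- **Lid:** I slid the scraper's blade into the notch and swung the lid up around its hinge to about 1.7 rad. It still stands open in the last picture.
- **Scraper:** It lies flat on the bench where it started, clear of the robot.
- **Bar:** I lifted it out of the tin, tilted it 25° to match the slope, and pushed it down past the jaw into the clip of the smaller holder (the 200 x 120 mm one). It stopped hard at 0.3 mm from the computed seat height with about 24 N of push.

**Last checks:** In the side view, both ends of the bar were within about 1 pixel of where they should be when seated. The jaw noses sit over the bar, though I judged that by eye because the jaw's angle can't be read. None of the other objects I could see had moved. I didn't recheck the screwdriver and oil bottle in that last picture, but the arm never went near them. The gripper was clear of everything with the wrist force near zero.

**Disagreements:**
- The wrist camera read about 1 mm off sideways. I noticed this from the held bar and corrected for it before the push.
- The finger opening read about 3 mm less than the real size of both the scraper handle and the bar.

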